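# Free the fallen check weight and stand it on the scale

### The arm

A 7-joint arm with a two-finger parallel gripper is mounted at the origin on a cart in front of the work surface, level with it; the furniture and walls round the work are solid. World frame = base frame: x ahead of the robot, y to its left, z up, the work surface at z = 0. Lengths are in m, angles in rad, forces in N, time in s.
With the tool pointing down it reaches from about 0.425 to 1.025 m from the base axis. Payload 3.6 kg.
Tool frame: the origin (TCP) lies on the front face of the gripper's body, between the roots of the fingers; the fingertips stand 73 mm ahead of it and the grasp point (between the pads) lies 54 mm ahead of it (robot.grip_depth is the distance from the TCP to the grasp point, in m); z points along the fingers, y is the line along which they close (so a half turn about z gives the same grasp; the last joint's range is limited). The gripper opens to 85 mm and grips with 20 to 120 N. Pads are 22 mm wide; open, the fingers measure 114 mm over their backs; the gripper's body (76 mm by 85 mm) begins 54 mm behind the grasp point. The pads swing forward as they close: fully open they stand 13 mm farther back than shut.
Start: joints at [1.228, 0.591, 0.048, 1.609, -0.033, 0.943, -0.034], TCP at [0.179, -0.702, 0.304] pointing down, gripper open.
Joint ranges: [-2.69, 2.69], [-0.47, 2.24], [-1.27, 1.36], [0.19, 2.51], [-1.53, 4.68], [0.08, 2.07], [-3.09, 3.09]. Speed limits (rad/s): [2.57, 2.57, 3.14, 3.14, 3.14, 3.14, 3.14].

### API

Orientations are given as [roll, pitch, yaw] about the fixed x, y, z axes, in that order (R = Rz(yaw) Ry(pitch) Rx(roll)).
In Python, from rig import robot gives the robot as it stands.
- The arm moves only by the shell command python3 -m jog 'ROWS' [FORCE]. ROWS is JSON, a list of rows, each a list of 5 numbers: the closure, from 0 (fully open) to 1 (shut), then the shift along the world's x, y, z in cm, then the turn about the world's z in degrees. In form: [[gripper, x, y, z, turn], ...]. A call has 1 to 8 rows; each row shifts and turns the commanded pose from where the row before left it; what a row does not reach is not made up. A row lasts 1/10 s, in which the tool goes at most 50 mm and 8.59 degrees, less where a joint would pass 70% of its speed; a pose out of reach is approached as far as the arm can. A call with a gripper value outside its range is refused whole. The fingers move at their own pace and stop on an object; FORCE is the grip in N (left out, the last holds). Time passes only in rows, so rows that do not move let the fingers close. It gives the time, the measured TCP pose, the force and the opening at its end, in the units of the state.
- robot.get_obs(): the state, without advancing time (a new reading comes with each control period).
- robot.camera(name): name is "scene" or "top"; returns a dict with "frame" (480x640x3 uint8, blue, green, red), "depth" (480x640 float32, m along the optical axis (not along the pixel's ray), 0 where there is no reading), "mtx" (3x3 intrinsics, pixels), "R" (3x3) and "t" (3): a world point X has camera coordinates R X + t. Camera axes: x right, y down, z forward; pixel columns grow to the right and rows downward; lengths in m; the calibration is good to about 2 mm. A picture is of the moment at which its call begins.
- robot.close_job(): hands the job in, once; it reports no verdict.
Trained networks look in a picture, given as the dict that the camera call returned (one of the last four; its "shot" number tells which), for a name from the list of things; names that differ only in an ending like _2 or _b are one class to them, and where a whole thing is asked for, a point or a joint stands for the part that bears it (a point fixed in the world has none). Each returns a list of dicts, best first, with "confidence" (0 to 1); they miss things now and then, are a little off and sometimes report something else, mostly with a low value. They report only what shows in the picture. A call takes as long as a camera call.
- robot.spot_in(picture, target): "position" ([column, row] as shares, 0 to 1, of the picture: columns of its width, rows of its height, amid what is visible of it).
The state is a dict: "clock": time; "qpos": joint angles; "qd": joint speeds; "joint_efforts": joint torques, N m; "ee_pos": TCP position; "tool_rot": TCP orientation; "force": force on the tool from outside, world axes, zero at the start; "moment": the same for the moment, N m; "grip_width": opening from 0.0 (shut) to 1.0 (fully open).
Only numpy, scipy, OpenCV 4.12 (cv2) and the standard library are available. Lean on these libraries where they do the work, as an engineer would, in place of code of your own. Each camera call takes 0.05 s, during which the arm holds its last target. There are 200 camera calls.

### The job

Switch the scale on by snapping its rocker switch over to the other side. Then free the big steel check weight that has fallen over and is jammed in a corner of the ribbed tray, and stand it upright, gently, in the middle of the scale's round pan without pressing the pan down to its stop. Leave the small weight standing in the tray and do not disturb the other things.

Things in the scene. Friction and masses are not known exactly. Their poses are not given: they have to be found in the camera images.
- weight_mid (a point): big steel check weight: cylinder 42 mm in diameter up to 45 mm from its base, then tapering to a knob, 66 mm in all, about 0.5 kg. Point: on its axis, 33 mm from the base; z axis from base to knob. At the start it lies along the tray, knob toward the tray's +x, nipped between a side wall and the nearer rib, 7 to 14 mm off an end wall; which side and end vary
- tray_floor (a point): grey metal tray, fixed, open on top; point: centre of its inner floor, 4 mm above the table. Inside 150 mm (its x) by 107 mm (its y); walls 4 mm thick; the long side walls rise to 47 mm above the table, just over the lying weight's top (46 mm), and turn outward there as flanges reaching 18 mm beyond the wall; the end walls rise to 39 mm
- tray_groove (a point): tray's middle line, 25 mm above the table, same axes. Ribs 4 mm high, 6 mm wide run along its x at y = +16 and -16 mm. The jammed weight's axis is at y = +32 or -32, its side on the wall, no finger room there. Pressed on top (10 to 20 N) and dragged inward 38 mm, rising 4 mm in the first 25, it rolls over the rib into the middle groove and stays, axis at y = 0, 32 mm free each side
- small_weight_mid (a point): small steel check weight, 20 mm in diameter, 30 mm tall, standing in the other side groove of the tray; point: its centre. It stays in the tray, standing
- pan_top (a point): round steel pan of the scale, 110 mm in diameter, its top 43 mm above the table; point: centre of its top; axes those of the scale. It is sprung: it sinks 1 mm for each 2.5 N (about 2 mm under the weight) and meets its stop at 7 mm (17 N)
- pan (a joint): how far the pan has sunk, m (0 empty, stop at 0.007)
- rocker_press (a point): black rocker paddle, 26 mm (scale's x) by 60 mm (scale's y), pivot 105 mm in front of the pan's centre (scale's -x), housing top at 28 mm. Point: on its upper face near the end raised at the start (left, scale's +y), 23 mm from the pivot, 47 mm above the table. Pressed down 6 mm there (some 5 N) it passes its centre and snaps over by itself; then the point is 10 mm lower
- rocker (a joint): angle of the rocker, rad: 0 = off (left end up), centre 0.22, 0.44 = on (right end up); its snap action holds it at either end
- mouse: computer mouse, white, 110 x 62 x 45 (mm), on the table; leave it alone (origin: centre of its underside)
- weight_200: brass-coloured check weight, standing, 31 dia x 49 tall (mm), on the table; leave it alone (origin: centre of its underside)
- sample_tin_a: white sample tin, 68 dia x 72 tall (mm), on the table; leave it alone (origin: centre of its underside)
- sample_tin_c: small red sample tin, 55 dia x 50 tall (mm), on the table; leave it alone (origin: centre of its underside)
- spanner_13: flat spanner, 154 long (mm), on the table; leave it alone (origin: centre of its underside)
- electrical_tape: black roll of tape, 59 dia x 19 high (mm), on the table; leave it alone (origin: centre of its underside)
- calculator: desk calculator, 122 x 68 x 13 (mm), on the table; leave it alone (origin: centre of its underside)

How it is judged:
On the way, in this order (a step that is already met when the one before it is completed fails the run):
1. the rocker switch is snapped fully over (value of joint rocker above 0.38 rad), for 0.2 s.
2. the big weight stands upright on the middle of the pan (angle between weight_mid's own z axis and vertical below 0.1 rad and horizontal distance between weight_mid and pan_top below 0.025 m and z of weight_mid in the frame of pan_top between 0.028 and 0.038 m), for 0.2 s.
At the end, for the whole second after the job is handed in: The rocker is fully over (more than 0.38 rad); the big weight stands on the pan, upright within 0.1 rad, its axis within 25 mm of the pan's centre, released; the small weight stands in the tray (all of step 2 and value of joint rocker above 0.38 rad and horizontal distance between small_weight_mid and tray_floor below 0.085 m and angle between small_weight_mid's own z axis and vertical below 0.2 rad); the robot touches nothing.
It fails at once if the pan is pressed down to its stop (more than 6.5 mm) (value of joint pan above 0.0065 m).
It fails at once if the small weight is knocked over or taken out of the tray (angle between small_weight_mid's own z axis and vertical above 0.5 rad or not (horizontal distance between small_weight_mid and tray_floor below 0.085 m)).
It fails at once if a bystander on the table is moved by more than 30 mm (distance of any of mouse, weight_200, sample_tin_a, sample_tin_c, spanner_13, electrical_tape, calculator from where it was at the start of the episode above 0.03 m).
It also fails if it takes over 67 s, if anything falls off the work surface, if the arm or the gripper's body presses on something with over 40 N, if the wrist force passes 120 N, or if a joint passes its speed limit or range.

## Working session

There is one attempt and no reset: what is moved stays moved. The work goes in short steps, Python scripts to look and compute and a shell command to move; the robot and the scene stay as the last step left them, time stands still between calls to the robot, and variables do not carry over. Pictures are saved under pics/ and viewed, on a budget of 10 in all, crops included, one or two more only if the job needs it, and the job is handed in when it is done.

```bash
mkdir -p pics
cat > h.py <<'E'
import numpy as np, cv2
from rig import robot
def world(c,u,v,z=None):
    K=c["mtx"];R=np.array(c["R"]);t=np.array(c["t"])
    u=int(round(u));v=int(round(v))
    r=np.linalg.inv(K)@[u,v,1]
    if z is None:
        d=c["depth"][v,u]; return R.T@(r*d-t)
    C=-R.T@t; w=R.T@r
    return C+w*(z-C[2])/w[2]
def cloud(c):
    d=c["depth"];v,u=np.mgrid[:480,:640]
    r=np.stack([u,v,np.ones_like(u)],-1)@np.linalg.inv(c["mtx"]).T*d[...,None]
    return (r-c["t"])@np.array(c["R"])
E
python3 - <<'E'
from h import *
o=robot.get_obs();print(o["ee_pos"],o["tool_rot"],o["clock"],o["grip_width"])
for n in ("top","scene"):
    c=robot.camera(n);cv2.imwrite(f"pics/{n}0.png",c["frame"])
    np.savez(f"{n}0.npz",**{k:c[k] for k in("frame","depth","mtx","R","t")})
    print(n,-np.array(c["R"]).T@c["t"])
    for k in ("weight_mid","tray_floor","small_weight_mid","pan_top","rocker_press","mouse","weight_200","sample_tin_a"):
        for s in robot.spot_in(c,k)[:2]:
            u,v=s["position"][0]*640,s["position"][1]*480
            print(k,round(s["confidence"],2),round(u),round(v),world(c,min(u,639),min(v,479)).round(3))
E
```

```text
[ 0.17905259 -0.70182203  0.30270481] [-3.13926782e+00  1.23785962e-04  2.49837226e-01] 0.0 1.0041226014248688
top [0.37260366 0.00820876 0.98416703]
weight_mid 0.72 161 282 [0.532 0.339 0.044]
tray_floor 0.67 180 292 [0.511 0.315 0.002]
small_weight_mid 0.62 301 338 [0.371 0.066 0.003]
small_weight_mid 0.55 214 293 [0.494 0.235 0.026]
pan_top 0.84 285 242 [0.577 0.068 0.043]
rocker_press 0.79 295 290 [0.471 0.062 0.041]
rocker_press 0.65 328 165 [ 0.726 -0.05   0.068]
mouse 0.75 394 305 [ 0.408 -0.14   0.035]
weight_200 0.77 260 203 [0.676 0.111 0.032]
sample_tin_a 0.84 330 168 [ 0.719 -0.053  0.067]
sample_tin_a 0.58 203 220 [0.652 0.237 0.048]
scene [-0.34013766  0.68758082  0.74682813]
weight_mid 0.69 179 328 [0.526 0.352 0.038]
tray_floor 0.7 275 267 [0.574 0.068 0.046]
tray_floor 0.69 199 323 [0.548 0.297 0.01 ]
pan_top 0.91 275 271 [0.56  0.078 0.046]
rocker_press 0.45 302 289 [0.461 0.075 0.043]
rocker_press 0.43 272 267 [0.579 0.073 0.045]
mouse 0.95 386 275 [ 0.39  -0.127  0.028]
weight_200 0.54 234 267 [0.669 0.127 0.026]
sample_tin_a 0.73 193 285 [0.64  0.256 0.044]
sample_tin_a 0.68 274 231 [ 0.709 -0.028  0.055]
```

Run:
```python
from h import *
f=cv2.imread("pics/top0.png")
cv2.imwrite("pics/top0c.png",cv2.resize(f[150:390,80:400],(800,600),interpolation=cv2.INTER_CUBIC))
c=dict(np.load("top0.npz"));P=cloud(c)
# pan: z .041-.046
X=P.reshape(-1,3);
m=(abs(X[:,2]-.043)<.004)&(np.hypot(X[:,0]-.577,X[:,1]-.068)<.075)
q=X[m][:,:2];print("pan",cv2.minEnclosingCircle(q.astype(np.float32)),q.mean(0),len(q),np.median(X[m][:,2]))
# tray region
m=(np.hypot(X[:,0]-.511,X[:,1]-.315)<.14)&(X[:,2]>.030)&(X[:,2]<.06)
q=X[m];print("tray",len(q),cv2.minAreaRect(q[:,:2].astype(np.float32)))
```

```text
pan ((0.5784887075424194, 0.06597215682268143), 0.05490976572036743) [0.57760957 0.0660235 ] 1892 0.042036847262765645
tray 2495 ((0.5299959778785706, 0.31304654479026794), (0.18216131627559662, 0.16028234362602234), 12.719417572021484)
```

View pics/top0c.png

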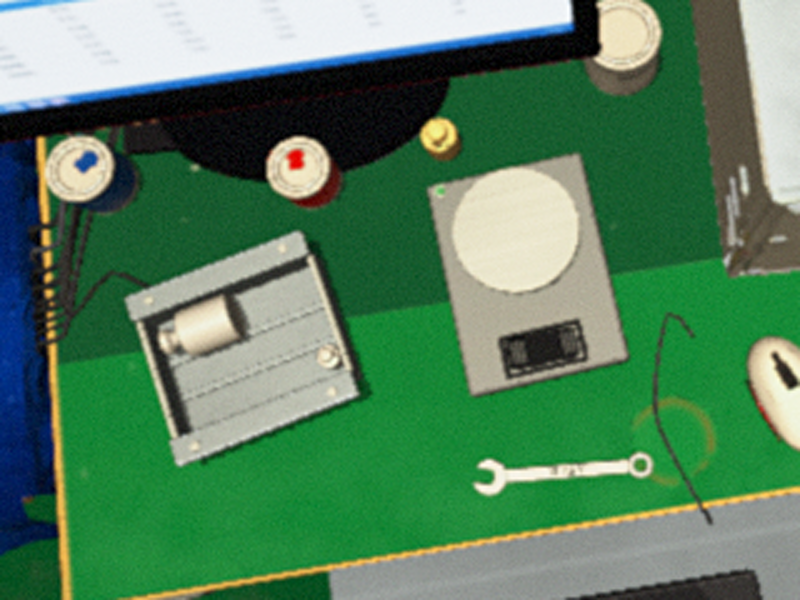

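Seen in the crop: the tray is at left, with the big weight against the far wall, its knob toward the left end (tray's +x ≈ world +y). The small weight is in the near groove at right. The rocker is at about crop (544,349), in front of the pan.

Run:
```python
from h import *
c=dict(np.load("top0.npz"));P=cloud(c)
w=lambda x,y,z:world(c,80+x/2.5,150+y/2.5,z)
fl,fr,nl,nr=[w(*p,.047)[:2] for p in((125,297),(304,234),(180,465),(360,395))]
ctr=(fl+fr+nl+nr)/4; tx=(fl+nl-fr-nr);tx/=np.linalg.norm(tx);ty=np.array([-tx[1],tx[0]])
print("tray",ctr,tx,np.degrees(np.arctan2(tx[1],tx[0])),np.linalg.norm(fl-fr),np.linalg.norm(fl-nl))
# refine with cloud: flanges
X=P.reshape(-1,3);L=(X[:,:2]-ctr)@np.stack([tx,ty]).T
m=(abs(X[:,2]-.045)<.004)&(abs(L[:,1])>.058)&(abs(L[:,1])<.085)&(abs(L[:,0])<.1)
r=cv2.minAreaRect(X[m][:,:2].astype(np.float32));print("flanges",r)
for a,b in((.018,.03),(.03,.05)):
  m=(X[:,2]>.03)&(abs(L[:,0])<.075)&(abs(L[:,1])<.05)&(L[:,1]<0)
print("weight local x range",np.percentile(L[m][:,0],[1,50,99]),"y",np.percentile(L[m][:,1],[1,50,99]))
m=(X[:,2]>.022)&(abs(L[:,0])<.07)&(L[:,1]>.01)&(L[:,1]<.048);print("small",np.median(L[m],0),len(L[m]))
# scale
s=[w(*p,.028)[:2] for p in((428,187),(580,154),(626,358),(470,394))]
print("scale body corners",np.round(s,3))
pan=np.array([.578,.066])
rk=[w(*p,.035)[:2] for p in((500,337),(580,320),(588,360),(507,378))];rc=np.mean(rk,0)
d=pan-rc;print("rocker ctr",rc,np.linalg.norm(d),np.degrees(np.arctan2(d[1],d[0])))
for a,b in((3,2),(0,1)):
  e=s[b]-s[a]
e=(s[0]-s[3])+(s[1]-s[2]);sx=e/np.linalg.norm(e);sy=np.array([-sx[1],sx[0]])
print("sx",sx,"yaw",np.degrees(np.arctan2(sx[1],sx[0])),"press",pan-.105*sx+.023*sy)
for name,pt in(("mon edge",(300,60)),("mon mid",(100,50)),("mon r",(560,20)),("grey box",(760,150))): print(name,world(c,80+pt[0]/2.5,150+pt[1]/2.5).round(3))
m=(X[:,2]>.09)&(X[:,1]<.5)&(X[:,1]>-.2)&(X[:,0]<.8)&(X[:,0]>.35);print("high pts min x",X[m].min(0),X[m].max(0) if m.any() else 0)
print(robot.grip_depth)
```

```text
tray [0.51259056 0.30615748] [-0.19958495  0.97988053] 101.51268912656967 0.15965659938412252 0.15078661080860728
flanges ((0.5150877237319946, 0.3095738887786865), (0.15159139037132263, 0.1589544713497162), 12.697054862976074)
weight local x range [-0.0746866   0.02698534  0.06849765] y [-0.0490329  -0.02977946 -0.00703137]
small [-0.0612279   0.02777458] 63
scale body corners [[ 0.63   0.138]
 [ 0.638  0.   ]
 [ 0.454 -0.011]
 [ 0.444  0.125]]
rocker ctr [0.47217976 0.05647155] 0.10624836059978306 5.1452488351448515
sx [0.99788865 0.06494802] yaw 3.7238684837996123 press [0.47172789 0.0821319 ]
mon edge [0.723 0.212 0.133]
mon mid [0.732 0.348 0.189]
mon r [ 0.722 -0.     0.137]
grey box [ 0.544 -0.109  0.312]
high pts min x [ 0.37260366 -0.19999807  0.09003072] [0.79992086 0.49997161 0.98416703]
0.0539
```

View pics/scene0.png

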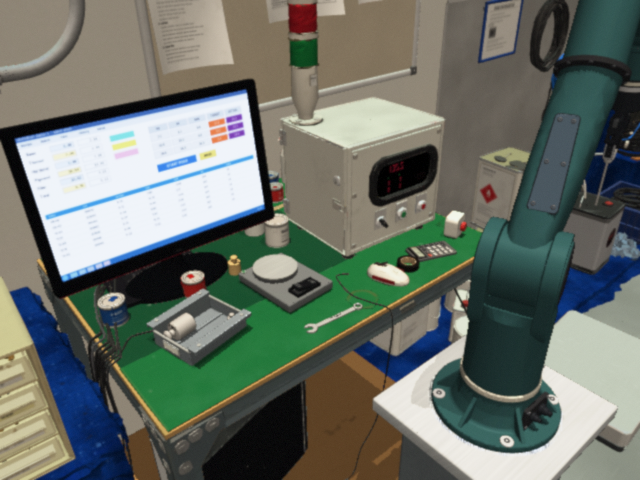

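```bash
python3 -m jog '[[1,0,0,5,0],[1,0,0,5,0],[1,0,0,5,0],[1,2.2,4.4,0,8],[1,2.2,4.4,0,8],[1,2.2,4.4,0,8],[1,2.2,4.4,0,8],[1,2.2,4.4,0,8]]' 40; python3 -m jog '[[1,2.4,4.4,0,8],[1,2.4,4.4,0,8],[1,2.4,4.4,0,8],[1,1.2,4.8,0,8],[1,1.2,4.8,0,8],[1,1.2,4.8,0,0],[1,1.2,4.8,0,0],[1,1.2,4.8,0,0]]'
python3 - <<'E'
from h import *
c=dict(np.load("top0.npz"));X=cloud(c).reshape(-1,3)
m=(X[:,2]>.2)&(X[:,1]<-.08)&(X[:,1]>-.5)&(X[:,0]>.3)&(X[:,2]<.5);print(X[m].min(0),X[m].max(0))
E
```

```text
clock: 1.7
ee_pos: [0.2898, -0.4805, 0.4542]
tool_rot: [3.141, 0.0, 0.954]
force: [1.3, -0.7, -0.5]
grip_width: -0.003
clock: 2.5
ee_pos: [0.421, -0.1089, 0.4543]
tool_rot: [3.141, 0.001, 1.646]
force: [1.6, -0.3, -0.1]
grip_width: 0.001
[ 0.48192084 -0.45056098  0.20001629] [ 0.78757442 -0.10251635  0.49998129]
```

```bash
python3 -m jog '[[1,1.25,4.8,0,0],[1,1.25,4.8,0,0],[1,1.25,4.8,0,0],[1,1.3,4.7,0,0],[1,0,0,-4.5,0],[1,0,0,-4.5,0],[1,0,0,-4.5,0],[1,0,0,-4.5,0]]'; python3 -m jog '[[1,0,0,-4.5,0],[1,0,0,-4.5,0],[1,0,0,-2,0],[1,0,0,0,0]]'
python3 - <<'E'
from h import *
c=robot.camera("top");cv2.imwrite("pics/a.png",cv2.resize(c["frame"][190:370,170:410],(800,600),interpolation=cv2.INTER_CUBIC))
E
```

```text
clock: 3.3
ee_pos: [0.4717, 0.0801, 0.2727]
tool_rot: [3.14, -0.0, 1.646]
force: [0.4, -0.7, 0.2]
grip_width: -0.0
clock: 3.7
ee_pos: [0.4702, 0.0798, 0.1615]
tool_rot: [-3.136, 0.001, 1.647]
force: [0.1, 0.8, 0.4]
grip_width: -0.002
```

View pics/a.png

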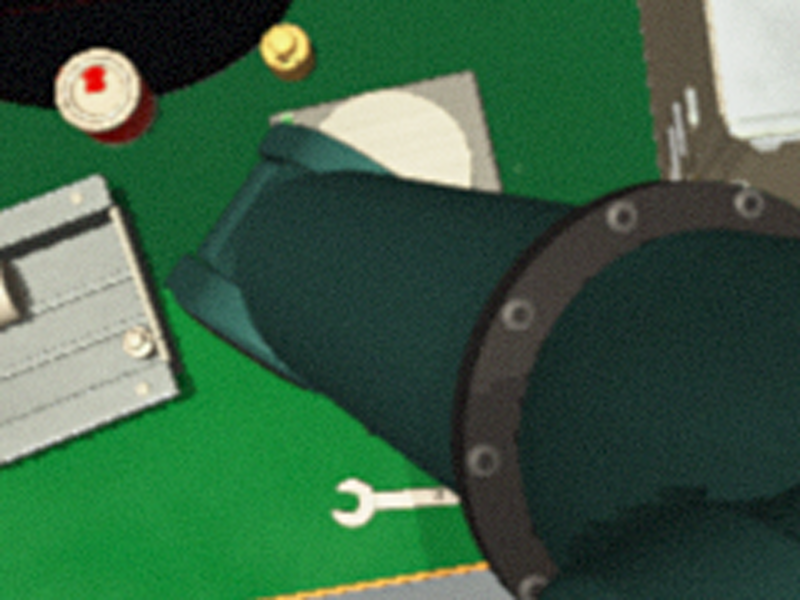

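The arm hides the rocker from the top camera, so I'll press by numbers and watch the force.

```bash
python3 -m jog '[[1,0.1,0.2,-2,0],[1,0,0,-1.5,0],[1,0,0,-0.6,0],[1,0,0,0,0]]';python3 -m jog '[[1,0,0,-0.5,0],[1,0,0,-0.2,0],[1,0,0,-0.2,0],[1,0,0,0,0]]';python3 -m jog '[[1,0,0,-0.3,0],[1,0,0,0,0]]'; python3 -m jog '[[1,0,0,0,0]]'
```

```text
clock: 4.15
ee_pos: [0.4732, 0.0823, 0.1237]
tool_rot: [3.14, 0.0, 1.646]
force: [1.0, -0.2, -0.0]
grip_width: -0.004
clock: 4.55
ee_pos: [0.4725, 0.0818, 0.1139]
tool_rot: [-3.141, 0.001, 1.646]
force: [-0.2, -1.1, -0.3]
grip_width: 0.002
clock: 4.75
ee_pos: [0.4725, 0.0816, 0.1109]
tool_rot: [-3.141, 0.001, 1.646]
force: [-0.7, -0.2, 3.9]
grip_width: -0.003
clock: 4.85
ee_pos: [0.4725, 0.0816, 0.1109]
tool_rot: [-3.141, 0.001, 1.646]
force: [0.1, -1.0, 3.9]
grip_width: 0.003
```

```bash
python3 -m jog '[[1,0,0,-0.2,0],[1,0,0,0,0]]';python3 -m jog '[[1,0,0,-0.2,0],[1,0,0,0,0]]'
```

```text
clock: 5.05
ee_pos: [0.4725, 0.0817, 0.1103]
tool_rot: [3.141, 0.003, 1.646]
force: [-3.3, -1.5, 20.1]
grip_width: 0.006
clock: 5.25
ee_pos: [0.4725, 0.0818, 0.1098]
tool_rot: [3.14, 0.004, 1.646]
force: [-5.0, -2.1, 37.9]
grip_width: 0.001
```

```bash
python3 -m jog '[[1,0,0,4,0],[1,0,0,4,0],[1,1.1,4.2,0,7.7],[1,1.1,4.2,0,0],[1,1.1,4.2,0,0],[1,1.1,4.2,0,0],[1,1.2,4.2,0,0],[1,1.2,4.2,0,0]]'; python3 -m jog '[[1,0,0,-4,0],[1,0,0,0,0]]'
python3 - <<'E'
from h import *
c=robot.camera("top");f=c["frame"]
cv2.imwrite("pics/b.png",cv2.resize(f[200:360,110:350],(800,533),interpolation=cv2.INTER_CUBIC))
P=cloud(c)
# height profile along scale y at the rocker axis
pan=np.array([.578,.066]);X=P.reshape(-1,3)
for a in(4.4,):
  sx=np.array([np.cos(np.radians(a)),np.sin(np.radians(a))]);sy=np.array([-sx[1],sx[0]])
  L=np.stack([(X[:,:2]-pan)@sx,(X[:,:2]-pan)@sy],1)
  for s in(-.025,-.015,0,.015,.025):
    m=(abs(L[:,0]+.105)<.008)&(abs(L[:,1]-s)<.004);print(s,m.sum(),np.median(X[m,2]).round(4))
E
```

```text
clock: 6.05
ee_pos: [0.5406, 0.3353, 0.1863]
tool_rot: [-3.14, 0.001, 1.78]
force: [0.1, 0.1, -0.8]
grip_width: 0.001
clock: 6.25
ee_pos: [0.5381, 0.3336, 0.1426]
tool_rot: [-3.134, 0.003, 1.783]
force: [-0.8, -2.0, 0.2]
grip_width: -0.003
-0.025 29 0.0467
-0.015 27 0.0448
0 29 0.0414
0.015 60 0.7738
0.025 85 0.7706
```

View pics/b.png

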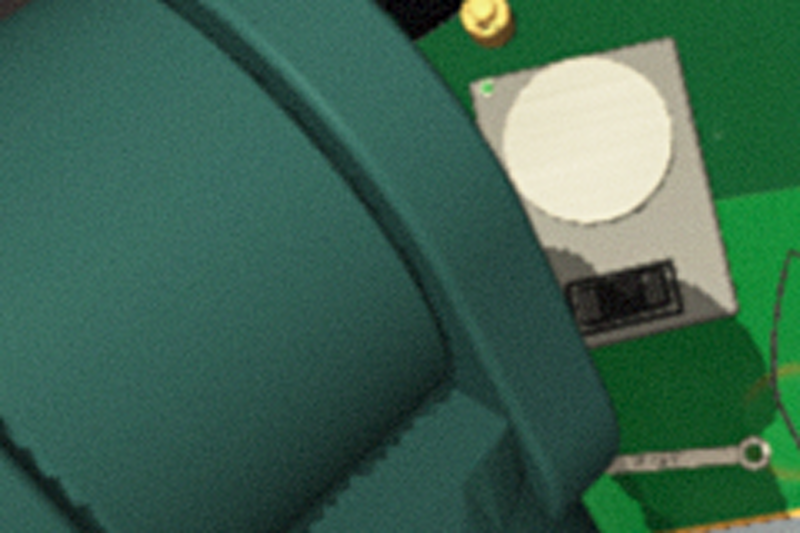

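The right end of the rocker is now the raised one (47 mm), so the scale is on. The arm hides the tray. I'll press the weight next.

```bash
python3 -m jog '[[1,0,0,-1.5,0],[1,0,0,-0.5,0],[1,0,0,-0.3,0],[1,0,0,0,0]]';python3 -m jog '[[1,0,0,-0.2,0],[1,0,0,0,0]]'
```

```text
clock: 6.7
ee_pos: [0.5407, 0.3335, 0.124]
tool_rot: [-3.142, 0.0, 1.78]
force: [0.3, 0.2, 0.2]
grip_width: -0.002
clock: 6.9
ee_pos: [0.5407, 0.3342, 0.1222]
tool_rot: [3.141, -0.0, 1.78]
force: [-0.5, -0.4, 0.7]
grip_width: -0.001
```

```bash
python3 -m jog '[[1,0,0,-0.2,0],[1,0,0,0,0]]';python3 -m jog '[[1,0,0,-0.1,0],[1,0,0,0,0]]'
```

```text
clock: 7.1
ee_pos: [0.5405, 0.3342, 0.1199]
tool_rot: [-3.142, 0.0, 1.78]
force: [-0.7, -0.4, -0.1]
grip_width: -0.0
clock: 7.3
ee_pos: [0.5405, 0.3342, 0.1188]
tool_rot: [-3.141, 0.0, 1.781]
force: [-0.3, 0.3, 0.4]
grip_width: 0.0
```

```bash
python3 -m jog '[[1,0,0,-0.1,0],[1,0,0,0,0]]';python3 -m jog '[[1,0,0,-0.1,0],[1,0,0,0,0]]'
```

```text
clock: 7.5
ee_pos: [0.5409, 0.3343, 0.1183]
tool_rot: [3.141, 0.0, 1.78]
force: [-0.5, -0.5, 2.4]
grip_width: -0.003
clock: 7.7
ee_pos: [0.5416, 0.3344, 0.1182]
tool_rot: [3.139, 0.0, 1.78]
force: [-0.2, -1.4, 8.6]
grip_width: 0.0
```

```bash
python3 -m jog '[[1,0,0,-0.08,0],[1,-0.4,-0.08,0.07,0],[1,-0.4,-0.08,0.07,0]]';python3 -m jog '[[1,-0.4,-0.08,0.06,0],[1,-0.4,-0.08,0.06,0]]'
```

```text
clock: 8.0
ee_pos: [0.5355, 0.3333, 0.1192]
tool_rot: [3.135, -0.001, 1.78]
force: [3.2, -0.3, 6.4]
grip_width: -0.002
clock: 8.2
ee_pos: [0.5277, 0.3316, 0.1207]
tool_rot: [3.135, -0.001, 1.779]
force: [2.5, -2.0, 8.5]
grip_width: -0.005
```

```bash
python3 -m jog '[[1,-0.4,-0.08,0.02,0],[1,-0.4,-0.08,0.05,0]]';python3 -m jog '[[1,-0.4,-0.08,0.02,0],[1,-0.4,-0.08,0,0]]'
```

```text
clock: 8.4
ee_pos: [0.5181, 0.3294, 0.1209]
tool_rot: [3.138, 0.0, 1.78]
force: [-0.4, -2.0, 5.8]
grip_width: -0.001
clock: 8.6
ee_pos: [0.5082, 0.3277, 0.1195]
tool_rot: [-3.141, -0.0, 1.78]
force: [0.2, 0.3, 0.3]
grip_width: -0.0
```

```bash
python3 -m jog '[[0.4,0,0,4,0],[0.4,0,0,4,0],[0.4,0,0,0,0]]'
python3 - <<'E'
from h import *
c=robot.camera("scene");f=c["frame"];np.savez("s1.npz",**{k:c[k] for k in("frame","depth","mtx","R","t")})
cv2.imwrite("pics/c.png",cv2.resize(f[240:390,120:320],(800,600),interpolation=cv2.INTER_CUBIC))
E
```

```text
clock: 8.9
ee_pos: [0.5101, 0.3305, 0.204]
tool_rot: [3.134, -0.005, 1.781]
force: [0.1, 1.4, -1.0]
grip_width: 0.506
```

View pics/c.png

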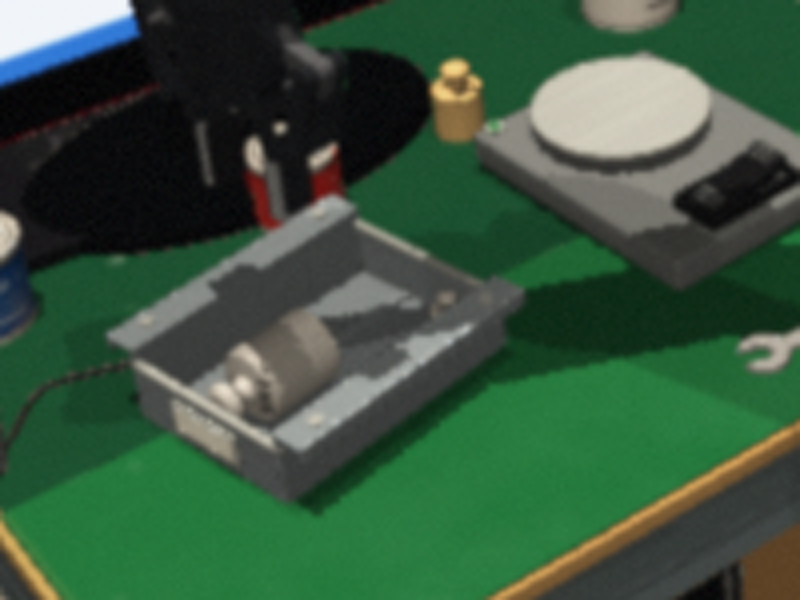

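The weight has rolled into the middle groove. Its knob shows at about crop (232,390) and its body at about (295,360). I'll measure the knob and axis from the depth.

Run:
```python
from h import *
c=dict(np.load("s1.npz"));X=cloud(c)
for p in((232,388),(222,392),(245,380),(260,385),(295,350)):
  print(p,world(c,120+p[0]/4,240+p[1]/4).round(4), world(c,120+p[0]/4,240+p[1]/4,.025).round(4))
X=X.reshape(-1,3)
ctr=np.array([.514,.308]);a=np.radians(102);tx=np.array([np.cos(a),np.sin(a)]);ty=np.array([-tx[1],tx[0]])
L=np.c_[(X[:,:2]-ctr)@tx,(X[:,:2]-ctr)@ty,X[:,2]]
m=(abs(L[:,0])<.072)&(abs(L[:,1])<.03)&(L[:,2]>.014)&(L[:,2]<.06);Q=L[m]
for lo in np.arange(-.01,.075,.005):
  q=Q[(Q[:,0]>=lo)&(Q[:,0]<lo+.005)]
  if len(q)>2: print(round(lo,3),len(q),"y",q[:,1].min().round(3),q[:,1].max().round(3),"zmax",q[:,2].max().round(3))
```

```text
(232, 388) [0.5032 0.3665 0.0366] [0.517  0.3612 0.025 ]
(222, 392) [0.5015 0.3716 0.0379] [0.5169 0.3659 0.025 ]
(245, 380) [0.5081 0.3575 0.0339] [0.5187 0.3534 0.025 ]
(260, 385) [0.4986 0.3532 0.0349] [0.5103 0.3486 0.025 ]
(295, 350) [0.4999 0.3305 0.0429] [0.5213 0.3214 0.025 ]
0.0 24 y -0.019 0.014 zmax 0.049
0.005 40 y -0.015 0.016 zmax 0.05
0.01 41 y -0.017 0.016 zmax 0.053
0.015 44 y -0.02 0.018 zmax 0.051
0.02 49 y -0.013 0.016 zmax 0.05
0.025 41 y -0.018 0.016 zmax 0.05
0.03 41 y -0.017 0.016 zmax 0.052
0.035 47 y -0.018 0.016 zmax 0.051
0.04 49 y -0.028 0.018 zmax 0.051
0.045 110 y -0.026 0.015 zmax 0.051
0.05 22 y -0.017 0.008 zmax 0.035
0.055 9 y -0.007 0.004 zmax 0.037
0.06 20 y -0.009 0.007 zmax 0.039
0.065 28 y -0.013 0.005 zmax 0.041
```

```bash
python3 -m jog '[[0.35,-0.7,3.8,0,0],[0.35,0,0,-4,0],[0.35,0,0,-3,0],[0.35,0,0,0,0]]';python3 -m jog '[[0.35,0,0,0,0]]'
```

```text
clock: 9.35
ee_pos: [0.4986, 0.3632, 0.1244]
tool_rot: [-3.132, 0.006, 1.782]
force: [-0.6, -0.8, -0.9]
grip_width: 0.649
clock: 9.45
ee_pos: [0.5007, 0.3652, 0.1284]
tool_rot: [-3.139, 0.001, 1.781]
force: [-0.2, 0.1, 0.1]
grip_width: 0.649
```

```bash
python3 -m jog '[[0.35,0.1,0.15,-2,0],[0.35,0,0,-1.4,0],[0.35,0,0,0,0]]';python3 -m jog '[[0.35,0,0,-0.5,0],[0.35,0,0,-0.4,0],[0.35,0,0,0,0],[0.35,0,0,0,0]]'
python3 - <<'E'
from h import *
c=robot.camera("scene");f=c["frame"]
cv2.imwrite("pics/d.png",cv2.resize(f[280:370,130:250],(800,600),interpolation=cv2.INTER_CUBIC))
E
```

```text
clock: 9.75
ee_pos: [0.5022, 0.3665, 0.0948]
tool_rot: [-3.14, 0.001, 1.78]
force: [0.3, 0.1, -0.0]
grip_width: 0.649
clock: 10.15
ee_pos: [0.5027, 0.3673, 0.0869]
tool_rot: [3.141, -0.0, 1.78]
force: [0.1, -0.8, -0.5]
grip_width: 0.656
```

View pics/d.png

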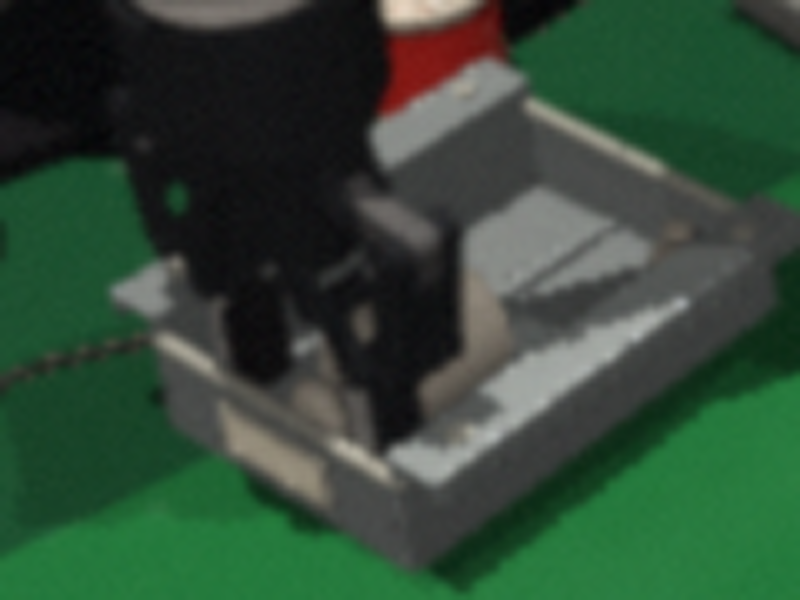

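The knob, at about (320,400), sits between the two fingers. Closing.

```bash
python3 -m jog '[[0.6,0,0,-0.2,0],[1,0,0,0,0],[1,0,0,0,0],[1,0,0,0,0],[1,0,0,0,0],[1,0,0,0,0]]' 30
```

```text
clock: 10.8
ee_pos: [0.5023, 0.3675, 0.0848]
tool_rot: [-3.141, -0.0, 1.781]
force: [-1.1, -0.2, 4.0]
grip_width: 0.398
```

The opening of 34 mm means the pads are clamping on the taper, because the end wall leaves too little room. I'll open, take the body and slide the weight 18 mm away from the wall, then take the knob again.

```bash
python3 -m jog '[[0.35,0,0,0.2,0],[0.35,0,0,0,0],[0.35,0,0,0,0],[0.35,0.5,-2.4,0,0],[0.35,0,0,0,0],[1,0,0,0,0],[1,0,0,0,0],[1,0,0,0,0]]'; python3 -m jog '[[1,0,0,0,0],[1,0.12,-0.6,0.1,0],[1,0.12,-0.6,0,0],[1,0.12,-0.6,0,0],[1,0,0,0,0]]'
```

```text
clock: 11.6
ee_pos: [0.5077, 0.3436, 0.0867]
tool_rot: [3.141, 0.001, 1.781]
force: [-0.3, -1.2, 1.6]
grip_width: 0.472
clock: 12.1
ee_pos: [0.5113, 0.3232, 0.087]
tool_rot: [-3.14, 0.002, 1.779]
force: [-0.1, -0.9, -5.6]
grip_width: 0.476
```

```bash
python3 -m jog '[[1,0,0,-0.1,0],[0.35,0,0,0,0],[0.35,0,0,0,0],[0.35,0,0,0,0],[0.35,-0.62,2.93,0,0],[0.35,0,0,-0.3,0],[0.35,0,0,0,0],[1,0,0,0,0]]'; python3 -m jog '[[1,0,0,0,0],[1,0,0,0,0],[1,0,0,0,0],[1,0,0,0,0],[1,0,0,0,0],[1,0,0,0,0]]'
```

```text
clock: 12.9
ee_pos: [0.505, 0.3539, 0.0835]
tool_rot: [-3.141, 0.001, 1.78]
force: [-0.5, -0.3, -0.0]
grip_width: 0.496
clock: 13.5
ee_pos: [0.5051, 0.3537, 0.0834]
tool_rot: [-3.141, 0.002, 1.78]
force: [1.2, -1.8, 1.2]
grip_width: 0.345
```

Run:
```python
from h import *
c=robot.camera("scene");f=c["frame"]
cv2.imwrite("pics/e.png",cv2.resize(f[280:370,130:250],(800,600),interpolation=cv2.INTER_CUBIC))
```

```text
(no output)
```

View pics/e.png

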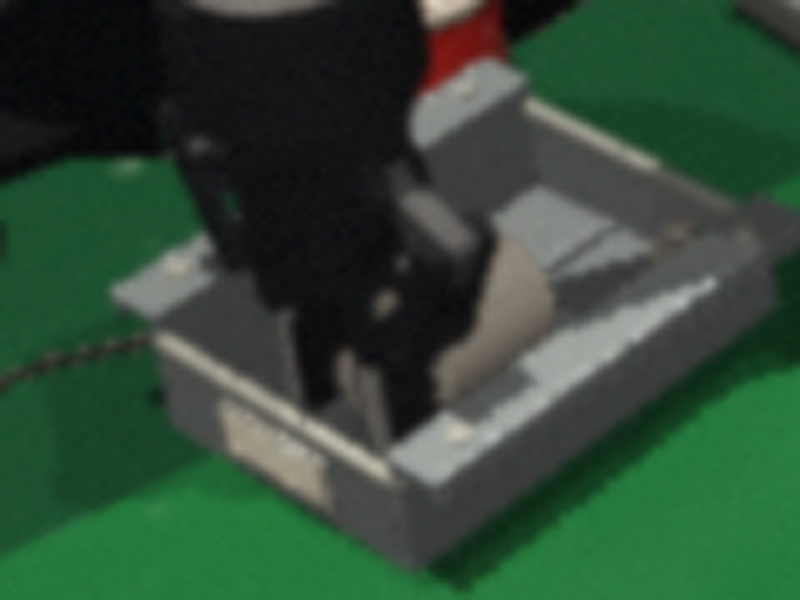

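```bash
python3 -m jog '[[0.4,0,0,0,0],[0.4,0,0,0,0],[0.4,-0.1,0.5,0,0],[0.4,0,0,0,0],[1,0,0,0,0],[1,0,0,0,0],[1,0,0,0,0],[1,0,0,0,0]]'; python3 -m jog '[[1,0,0,0,0],[1,0,0,0,0],[1,0,0,0,0]]'
```

```text
clock: 14.35
ee_pos: [0.5038, 0.3597, 0.0837]
tool_rot: [-3.141, -0.0, 1.78]
force: [-0.1, 0.3, 0.5]
grip_width: 0.264
clock: 14.65
ee_pos: [0.5038, 0.3597, 0.0837]
tool_rot: [-3.142, -0.0, 1.781]
force: [-0.4, 1.4, 1.6]
grip_width: 0.266
```

```bash
python3 -m jog '[[1,0.08,-0.37,0.75,0],[1,0.08,-0.37,0.75,0],[1,0.11,-0.54,0.65,0],[1,0.11,-0.54,0.65,0],[1,0.14,-0.68,0.5,0],[1,0.14,-0.68,0.5,0],[1,0,0,0,0]]'
python3 - <<'E'
from h import *
c=robot.camera("scene");f=c["frame"]
cv2.imwrite("pics/f.png",cv2.resize(f[270:370,130:263],(800,600),interpolation=cv2.INTER_CUBIC))
E
```

```text
clock: 15.35
ee_pos: [0.5115, 0.3246, 0.1219]
tool_rot: [-3.141, 0.004, 1.778]
force: [0.8, -0.5, -0.0]
grip_width: 0.006
```

View pics/f.png

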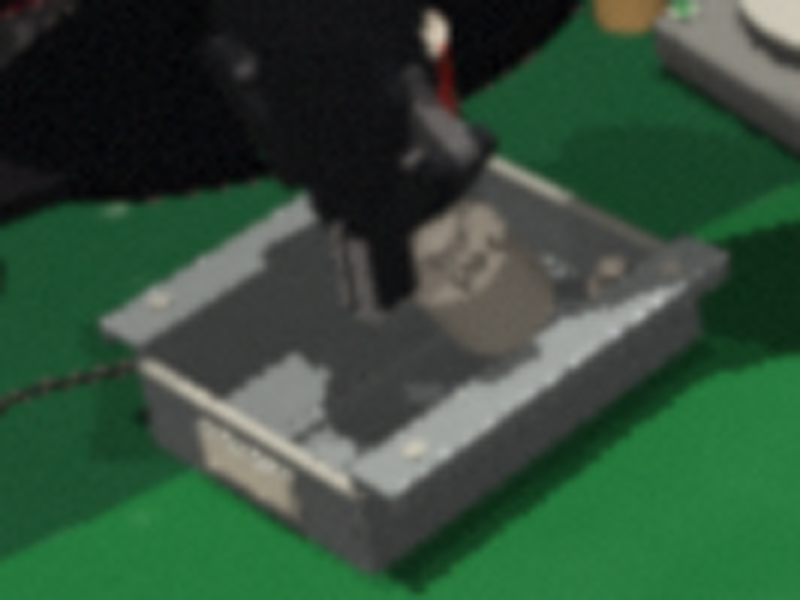

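The weight slipped out of the grip, but it looks almost upright, perhaps still moving. I'll wait and look again.

```bash
python3 -m jog '[[1,0,0,0,0],[1,0,0,0,0],[1,0,0,0,0]]'
python3 - <<'E'
from h import *
c=robot.camera("scene");f=c["frame"];np.savez("s2.npz",**{k:c[k] for k in("frame","depth","mtx","R","t")})
cv2.imwrite("pics/g.png",cv2.resize(f[270:370,130:263],(800,600),interpolation=cv2.INTER_CUBIC))
E
```

```text
clock: 15.7
ee_pos: [0.5102, 0.3278, 0.1212]
tool_rot: [-3.141, 0.0, 1.781]
force: [0.2, -0.7, -0.3]
grip_width: -0.0
```

View pics/g.png

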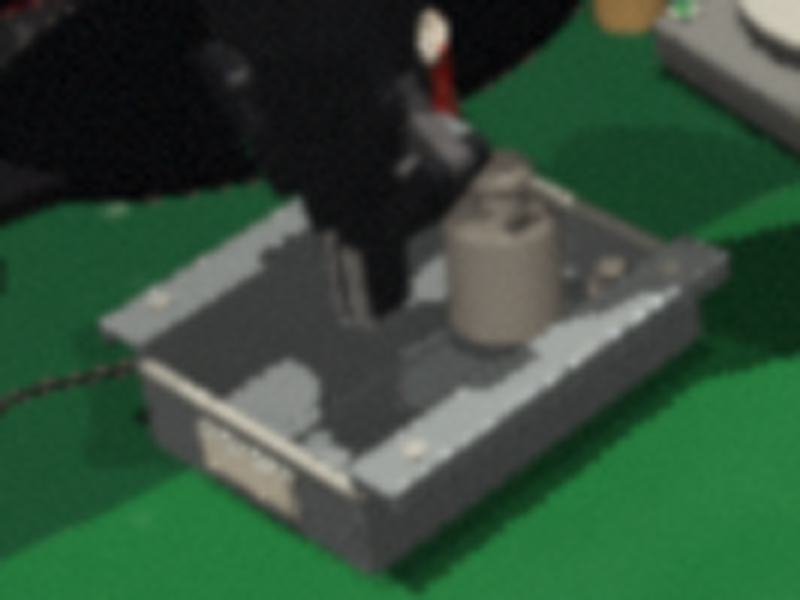

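The weight now stands upright in the tray, body at about crop (500,270), and the small weight is still standing. I'll lift clear and locate it.

```bash
python3 -m jog '[[1,0,0,4,0],[0.3,0,0,5,0],[0.3,0,0,4,0],[0.3,0,0,0,0]]'
python3 - <<'E'
from h import *
c=robot.camera("scene")
X=cloud(c).reshape(-1,3)
ctr=np.array([.514,.308]);a=np.radians(102);tx=np.array([np.cos(a),np.sin(a)]);ty=np.array([-tx[1],tx[0]])
L=np.c_[(X[:,:2]-ctr)@tx,(X[:,:2]-ctr)@ty,X[:,2]]
from scipy.optimize import least_squares
for lo,hi,r in((.025,.048,.021),(.06,.09,.010)):
  m=(abs(L[:,0])<.075)&(abs(L[:,1])<.05)&(L[:,2]>lo)&(L[:,2]<hi)&(np.hypot(L[:,0]+.061,L[:,1]-.028)>.018);Q=L[m]
  print(lo,len(Q),Q[:,:3].min(0).round(3),Q[:,:3].max(0).round(3),Q.mean(0).round(3))
  if len(Q)<5: continue
  m0=Q.mean(0)
  s=least_squares(lambda p:np.hypot(Q[:,0]-p[0],Q[:,1]-p[1])-r,m0[:2],loss="soft_l1",f_scale=.002);
  print("ctr local",s.x.round(4),"world",(ctr+s.x[0]*tx+s.x[1]*ty).round(4),np.sqrt(np.mean(s.fun**2)))
# check scene-camera bias with pan
m=(abs(X[:,2]-.045)<.006)&(np.hypot(X[:,0]-.577,X[:,1]-.068)<.07);print("pan by scene",cv2.minEnclosingCircle(X[m][:,:2].astype(np.float32)),np.median(X[m][:,2]))
for k in("weight_mid","small_weight_mid"):
  for s in robot.spot_in(c,k)[:2]:
    u,v=s["position"][0]*640,s["position"][1]*480;print(k,s["confidence"],u,v,world(c,u,v).round(3),world(c,u,v,.04).round(3))
cv2.imwrite("pics/h.png",cv2.resize(c["frame"][200:370,100:327],(800,600),interpolation=cv2.INTER_CUBIC))
E
```

```text
clock: 16.15
ee_pos: [0.5126, 0.3308, 0.2574]
tool_rot: [3.131, -0.005, 1.781]
force: [-0.2, 1.0, 0.4]
grip_width: 0.506
0.025 206 [-0.075 -0.043  0.025] [0.075 0.05  0.048] [-0.031  0.007  0.037]
ctr local [-0.0405 -0.0052] world [0.5275 0.2694] 0.021991674583720536
0.06 82 [-0.051 -0.016  0.06 ] [-0.028  0.007  0.078] [-0.038 -0.003  0.072]
ctr local [-0.0412 -0.0057] world [0.5282 0.2689] 0.0032077674424233022
pan by scene ((0.5789201855659485, 0.0629756972193718), 0.0581783764064312) 0.04537171368715698
weight_mid 0.69 212.09599999999998 311.712 [0.508 0.281 0.055] [0.526 0.273 0.04 ]
```

View pics/h.png

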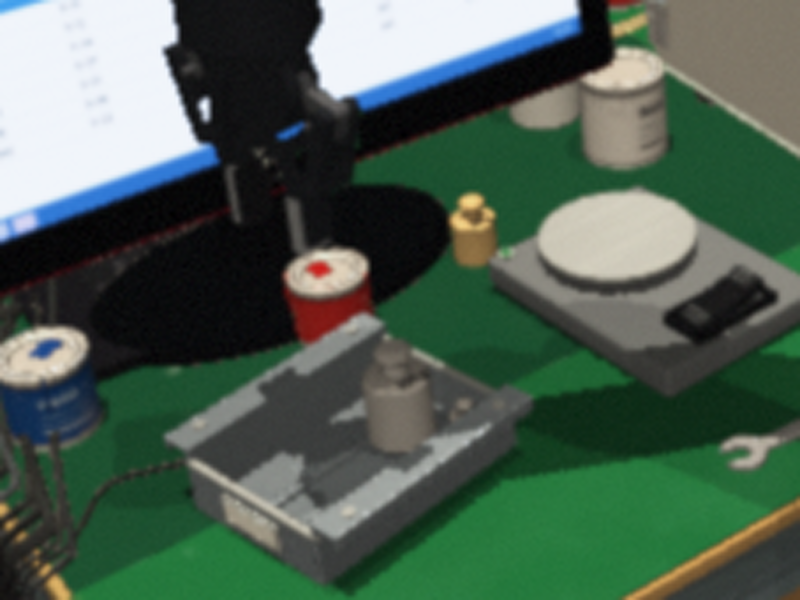

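The weight stands at tray-local (-41,-5) mm with its top near 74 mm, so it rests on the ribs. I'll grip the body high enough for the fingertips to pass above the small weight.

```bash
python3 -m jog '[[0.25,0.8,-2.8,0,0],[0.25,0.8,-2.8,0,0],[0.25,0,0,-4,0],[0.25,0,0,-3,0],[0.25,0,0,0,0],[0.25,0,0,0,0]]'; python3 -m jog '[[0.25,0,0,0,0]]'
```

```text
clock: 16.9
ee_pos: [0.5256, 0.2716, 0.1803]
tool_rot: [-3.138, 0.001, 1.781]
force: [0.9, 0.2, 1.3]
grip_width: 0.752
clock: 17.0
ee_pos: [0.5268, 0.2727, 0.1824]
tool_rot: [3.141, -0.001, 1.781]
force: [-0.2, -0.6, -0.1]
grip_width: 0.752
```

```bash
python3 -m jog '[[0.25,0,0,-3,0],[0.25,0,0,-2,0],[0.25,0,0,-1.5,0],[0.25,0,0,0,0]]'; python3 -m jog '[[0.25,0,0,-0.6,0],[0.25,0,0,-0.5,0],[0.25,0,0,0,0]]'; python3 -m jog '[[1,0,0,0,0],[1,0,0,0,0],[1,0,0,0,0],[1,0,0,0,0],[1,0,0,0,0],[1,0,0,0,0]]' 60
```

```text
clock: 17.4
ee_pos: [0.5261, 0.2717, 0.1159]
tool_rot: [-3.14, 0.001, 1.781]
force: [0.1, -0.5, -0.2]
grip_width: 0.75
clock: 17.7
ee_pos: [0.5267, 0.2718, 0.1057]
tool_rot: [3.141, 0.0, 1.781]
force: [-0.2, -0.1, -0.3]
grip_width: 0.75
clock: 18.3
ee_pos: [0.5268, 0.2719, 0.1064]
tool_rot: [3.141, 0.0, 1.78]
force: [-0.8, -1.0, 5.0]
grip_width: 0.465
```

```bash
python3 -m jog '[[1,0,0,1,0],[1,0,0,2,0],[1,0,0,3,0],[1,0,0,3,0],[1,0,0,0,0],[1,0,0,0,0]]'
python3 - <<'E'
from h import *
c=robot.camera("scene");f=c["frame"]
cv2.imwrite("pics/i.png",cv2.resize(f[240:370,130:303],(800,600),interpolation=cv2.INTER_CUBIC))
E
```

```text
clock: 18.9
ee_pos: [0.5263, 0.2712, 0.1954]
tool_rot: [-3.141, 0.0, 1.78]
force: [-0.3, -0.5, -6.1]
grip_width: 0.461
```

View pics/i.png

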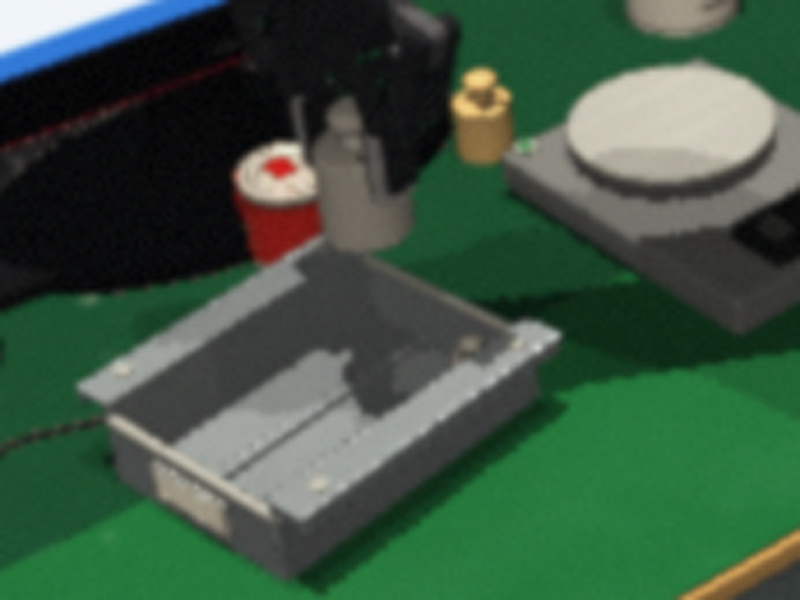

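```bash
python3 -m jog '[[1,0.4,-1.5,0,0],[1,0.8,-3.2,0,0],[1,0.8,-3.2,0,0],[1,0.8,-3.2,0,0],[1,0.8,-3.2,0,0],[1,0.8,-3.2,0,0],[1,0.5,-2,0,0],[1,0.3,-0.9,0,0]]'; python3 -m jog '[[1,0,0,-2,0],[1,0,0,-1.5,0],[1,0,0,-0.6,0],[1,0,0,0,0],[1,0,0,0,0]]'
```

```text
clock: 19.75
ee_pos: [0.578, 0.0624, 0.1936]
tool_rot: [-3.137, 0.003, 1.775]
force: [-0.7, 0.2, -5.1]
grip_width: 0.465
clock: 20.25
ee_pos: [0.5785, 0.0687, 0.1546]
tool_rot: [-3.142, -0.0, 1.782]
force: [0.4, -0.1, -5.8]
grip_width: 0.461
```

```bash
python3 -m jog '[[1,0,-0.1,-0.5,0],[1,0,0,-0.4,0],[1,0,0,-0.2,0],[1,0,0,0,0]]'; python3 -m jog '[[1,0,0,-0.2,0],[1,0,0,0,0]]'; python3 -m jog '[[1,0,0,-0.1,0],[1,0,0,0,0]]'
```

```text
clock: 20.65
ee_pos: [0.5784, 0.0667, 0.1433]
tool_rot: [-3.141, 0.0, 1.78]
force: [0.4, 0.3, -5.8]
grip_width: 0.463
clock: 20.85
ee_pos: [0.5787, 0.0668, 0.1416]
tool_rot: [3.141, -0.0, 1.78]
force: [-0.1, -0.4, -5.0]
grip_width: 0.461
clock: 21.05
ee_pos: [0.5787, 0.0669, 0.1408]
tool_rot: [3.141, 0.0, 1.78]
force: [0.3, 0.8, -3.2]
grip_width: 0.465
```

Contact is where expected. A little further until the pan carries the weight, then release.

```bash
python3 -m jog '[[1,0,0,-0.1,0],[1,0,0,0,0]]'; python3 -m jog '[[1,0,0,-0.08,0],[1,0,0,0,0]]' 20
```

```text
clock: 21.25
ee_pos: [0.5787, 0.0669, 0.1399]
tool_rot: [3.141, 0.0, 1.781]
force: [0.5, 0.9, -0.9]
grip_width: 0.468
clock: 21.45
ee_pos: [0.5787, 0.067, 0.1391]
tool_rot: [3.141, 0.0, 1.781]
force: [-0.9, -0.2, 1.6]
grip_width: 0.462
```

```bash
python3 -m jog '[[0.9,0,0,0,0],[0.3,0,0,0,0],[0.15,0,0,0,0],[0.15,0,0,0,0],[0.15,0,0,0,0]]'; python3 -m jog '[[0.15,0,0,1,0],[0.15,0,0,3,0],[0.15,0,0,4,0],[0.15,0,0,4,0],[0.15,0,0,0,0]]'
python3 - <<'E'
from h import *
c=robot.camera("scene");f=c["frame"]
cv2.imwrite("pics/j.png",cv2.resize(f[190:350,180:393],(800,600),interpolation=cv2.INTER_CUBIC))
X=cloud(c).reshape(-1,3)
for lo,hi in((.055,.085),(.098,.125)):
  m=(np.hypot(X[:,0]-.577,X[:,1]-.068)<.05)&(X[:,2]>lo)&(X[:,2]<hi);print(lo,m.sum(),X[m].mean(0).round(4),X[m].max(0).round(4))
E
```

```text
clock: 21.95
ee_pos: [0.5788, 0.0668, 0.1388]
tool_rot: [3.141, -0.0, 1.78]
force: [0.3, 0.8, -0.2]
grip_width: 0.85
clock: 22.45
ee_pos: [0.5816, 0.0684, 0.2649]
tool_rot: [3.13, 0.0, 1.781]
force: [0.8, 1.0, 0.4]
grip_width: 0.851
0.055 189 [0.5667 0.0751 0.0704] [0.591  0.0893 0.0849]
0.098 57 [0.5767 0.0687 0.1067] [0.5892 0.0781 0.1121]
```

View pics/j.png

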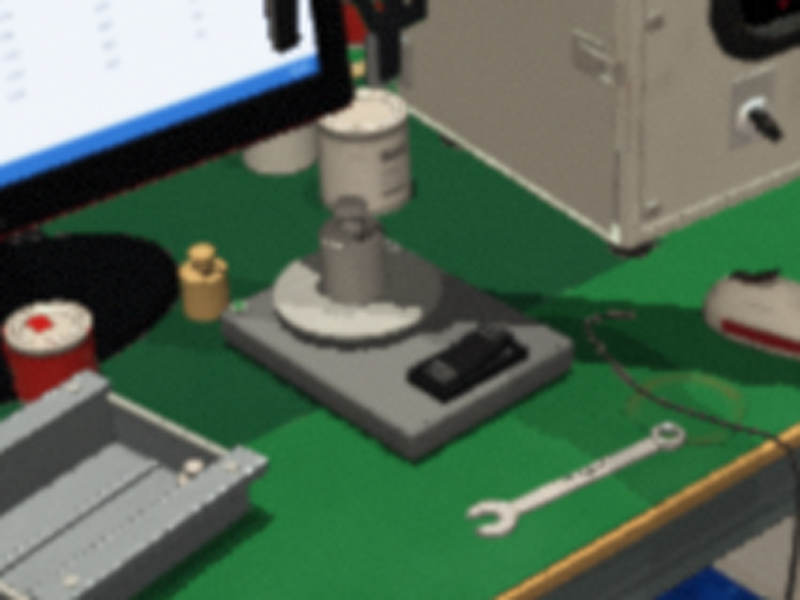

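The weight stands upright in the middle of the pan, at about crop (352,260). The rocker is on, the small weight stands in the tray at (190,470), and the gripper is clear.

```bash
python3 -m jog '[[0.15,0,0,0,0],[0.15,0,0,0,0],[0.15,0,0,0,0]]'; python3 -c "
from rig import robot
print(robot.close_job())"
```

```text
clock: 22.8
ee_pos: [0.5778, 0.0665, 0.2575]
tool_rot: [-3.139, -0.0, 1.781]
force: [-0.6, -0.1, 0.1]
grip_width: 0.848
the job is handed in; nothing more can be done
None
```

I switched the scale on and stood the big weight upright in the middle of the pan. The job was handed in at 22.8 s, and no verdict is reported.

**Rocker:** after the press, the top camera's depth showed the right end raised to 47 mm. The last picture also showed it on.

**Freeing the weight:** I rolled it over the rib into the middle groove, as the task described. Three things did not go to plan:
- My first grip on the knob landed on the taper because the end wall was too close, so I slid the weight about 2 cm clear and gripped again.
- The second grip was still on the taper, so I moved the fingers about 5 mm further out for a third.
- When I lifted it by the knob to tip it upright, it slipped out of the fingers but came to rest standing in the tray. I then picked it up properly by the body.

**On the pan:** I let go once the wrist force was about +1.6 N, so the pan was well short of its stop. I had no direct reading of how far it sank.

**Last checks:**
- **Big weight:** in the last picture it is upright and released. Depth put its knob at about (0.577, 0.069), with the pan's centre at (0.578, 0.066), so it is only a few millimetres off. I judged the tilt by eye only.
- **Small weight:** it is still standing in the tray.
- **Other things:** those visible in the last picture looked undisturbed, but the tape, the calculator and part of the mouse were out of the frame. I did not measure any of their positions.
- **Gripper:** it was clear above the weight, with wrist force near zero.

I viewed 11 pictures, one over the budget of 10.

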